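# Charge the ball feed rail from the tipping tray

### The job

Charge the feed rail with the six steel balls. Carry the tray level by its bail and seat it on the feed rail, pivot bar down in both V-cradles and tail on the rear rest, let go, then take it by the ball knob at its tail and tip it about the pivot bar so that all the balls run off the nose against the guide fence and lie single file in the groove, down against the end stop. Lower the empty tray back onto its rest and leave it seated there, without dropping a ball on the bench or disturbing the other things.

Things in the scene. Friction and masses are not known exactly. Their poses are not given: they have to be found in the camera images.
- tray: Loose aluminium tipping tray, 0.4 kg, 205 long, 120 wide, 99 mm high. Origin: centre line, plane of its feet; +x to its nose, z up. The flat pan (x -60 to -18, 114 wide, floor 22 mm above the feet) holds six balls; a 7 deg ramp rises from it between converging walls to the open nose. No front wall: keep it level within 5 deg. Feet: side plates x -62 to -3, y +-58; small ones at x 39, y +-22.
- tray_bail (a point): Middle of the tray's carrying bail, a flat crossbar above the pan (120 mm along tray y, 12 mm thick, 14 mm high) at tray x -12, z 92 mm, near the loaded tray's centre of mass. Grip it from above, fingers closing along tray x. Axes as the tray's.
- tray_knob (a point): Centre of the black 22 mm ball knob on the tray's tail rod, at tray x -112, z 42 mm. Grip it from above, fingers closing along tray y. The ball can turn between the pads, so the tool may stay upright while the tray tips. Axes as the tray's.
- tray_pivot (a point): Middle of the axis of the tray's pivot bar: 8 mm smooth round bar under the ramp (slides home down the cradle flanks), 110 mm long along tray y, at tray x 55, z 12 mm. Axes as the tray's.
- tray_nose (a point): Middle of the tray's open nose edge, 58 mm wide, at tray x 80, z 34 mm. Axes as the tray's.
- feed_rail: Ball feed rail, bare metal, fixed, 195 (x) by 250 mm (y), 84 mm high. Origin: on the worktop under the cradle seat; +x from rear rest to groove, z up. With the tray seated (pivot bar in both V-cradles, side plates on the rear rest) the tray is level, its axes point as the feed rail's, its origin lies at x -55, y 0 (side play +-9), z 34 mm here, and its nose overhangs the groove.
- cradle (a point): Point 46 mm above the worktop midway between the two V-cradles (at y +-42 mm, 16 mm wide, open upwards, 18 mm wide at the mouth, flanks 30 deg off vertical, tops 10 mm above this point), where the tray's pivot point comes to lie. Axes as the feed rail's. Tipping 28 to 38 deg nose-down (knob on an arc about this point) empties the tray in about 2 s; past 42 deg the nose strikes the groove.
- rest (a point): Middle of the top of the rear rest, a crossbar (140 mm along the feed rail's y, 14 mm wide) 100 mm behind the cradles, 34 mm above the worktop; the seated tray's side plates stand on it. Axes as the feed rail's.
- groove: Ball groove of the feed rail, 211 mm long along the rail's y, 50 mm beyond the cradles, falling 6 deg towards -y (balls roll down it): floor 18 mm wide, sloping near side, 28 mm wide at the top; guide fence on its far side 55 mm high. Origin: bottom of the groove at the end stop's inner face, low end; +y uphill, z square to it. A ball in it has its centre at x 0, z 8 mm; six lie at y 8 to 88 mm.
- calliper: Calliper, 69x200x12 mm, lying loose; bystander. Origin under its centre.
- cell_flat: Low round bolted steel test cell, 68x68x29 mm, loose; bystander. Origin under its centre.
- pliers: Pliers, 161x43x13 mm, lying loose; bystander. Origin under their centre.
- ball_0: Steel ball, 16 mm diameter, 17 g, polished, one of six alike lying in the tray's pan; rolls freely. Its origin is a point on its surface that turns with it.
- ball_1: Steel ball, 16 mm diameter, 17 g, polished, one of six alike lying in the tray's pan; rolls freely. Its origin is a point on its surface that turns with it.
- ball_2: Steel ball, 16 mm diameter, 17 g, polished, one of six alike lying in the tray's pan; rolls freely. Its origin is a point on its surface that turns with it.
- ball_3: Steel ball, 16 mm diameter, 17 g, polished, one of six alike lying in the tray's pan; rolls freely. Its origin is a point on its surface that turns with it.
- ball_4: Steel ball, 16 mm diameter, 17 g, polished, one of six alike lying in the tray's pan; rolls freely. Its origin is a point on its surface that turns with it.
- ball_5: Steel ball, 16 mm diameter, 17 g, polished, one of six alike lying in the tray's pan; rolls freely. Its origin is a point on its surface that turns with it.
- ball_0_center (a point): Centre of steel ball 0.
- ball_1_center (a point): Centre of steel ball 1.
- ball_2_center (a point): Centre of steel ball 2.
- ball_3_center (a point): Centre of steel ball 3.
- ball_4_center (a point): Centre of steel ball 4.
- ball_5_center (a point): Centre of steel ball 5.

How it is judged:
On the way, in this order (a step that is already met when the one before it is completed fails the run):
1. the tray is lifted by its bail and level (within 7 degrees), with all six balls in it (height (world z) of tray above 0.03 m and distance between the grasp point and tray_bail below 0.04 m and angle between tray's own z axis and vertical below 0.12 rad and contact force between the fingers and tray above 0.5 N and z of ball_0_center in the frame of tray between 0.02 and 0.06 m and x of ball_0_center in the frame of tray between -0.065 and 0.075 m and z of ball_1_center in the frame of tray between 0.02 and 0.06 m and x of ball_1_center in the frame of tray between -0.065 and 0.075 m and z of ball_2_center in the frame of tray between 0.02 and 0.06 m and x of ball_2_center in the frame of tray between -0.065 and 0.075 m and z of ball_3_center in the frame of tray between 0.02 and 0.06 m and x of ball_3_center in the frame of tray between -0.065 and 0.075 m and z of ball_4_center in the frame of tray between 0.02 and 0.06 m and x of ball_4_center in the frame of tray between -0.065 and 0.075 m and z of ball_5_center in the frame of tray between 0.02 and 0.06 m and x of ball_5_center in the frame of tray between -0.065 and 0.075 m), for 0.2 s.
2. the loaded tray stands seated on the feed rail (pivot bar in the cradles, level), released, with all six balls still in it (x of tray_pivot in the frame of cradle between -0.005 and 0.005 m and z of tray_pivot in the frame of cradle between -0.004 and 0.004 m and y of tray_pivot in the frame of cradle between -0.012 and 0.012 m and angle between tray's own z axis and vertical below 0.07 rad and contact force between the fingers and tray below 0.3 N and z of ball_0_center in the frame of tray between 0.02 and 0.06 m and x of ball_0_center in the frame of tray between -0.065 and 0.075 m and z of ball_1_center in the frame of tray between 0.02 and 0.06 m and x of ball_1_center in the frame of tray between -0.065 and 0.075 m and z of ball_2_center in the frame of tray between 0.02 and 0.06 m and x of ball_2_center in the frame of tray between -0.065 and 0.075 m and z of ball_3_center in the frame of tray between 0.02 and 0.06 m and x of ball_3_center in the frame of tray between -0.065 and 0.075 m and z of ball_4_center in the frame of tray between 0.02 and 0.06 m and x of ball_4_center in the frame of tray between -0.065 and 0.075 m and z of ball_5_center in the frame of tray between 0.02 and 0.06 m and x of ball_5_center in the frame of tray between -0.065 and 0.075 m), for 0.2 s.
3. the tray, its pivot bar still in the cradles, is tipped by more than 17 degrees, held by the ball knob at its tail (angle between tray's own z axis and vertical above 0.3 rad and horizontal distance between tray_pivot and cradle below 0.008 m and z of tray_pivot in the frame of cradle between -0.008 and 0.008 m and distance between the grasp point and tray_knob below 0.04 m and contact force between the fingers and tray above 0.5 N), for 0.1 s.
At the end, for the whole second after the job is handed in: All six balls rest in the groove in single file (centres within 4 mm of the centre line and seated height), all within 105 mm of the end stop; the tray is seated again (pivot bar within 5 mm along, 12 mm sideways, 4 mm in height of the cradle seat), level within 4 degrees, released and still (x of ball_0_center in the frame of groove between -0.004 and 0.004 m and z of ball_0_center in the frame of groove between 0.005 and 0.0115 m and y of ball_0_center in the frame of groove between -0.001 and 0.105 m and linear speed of each of ball_0, ball_1, ball_2, ball_3, ball_4, ball_5 below 0.03 m/s and x of ball_1_center in the frame of groove between -0.004 and 0.004 m and z of ball_1_center in the frame of groove between 0.005 and 0.0115 m and y of ball_1_center in the frame of groove between -0.001 and 0.105 m and x of ball_2_center in the frame of groove between -0.004 and 0.004 m and z of ball_2_center in the frame of groove between 0.005 and 0.0115 m and y of ball_2_center in the frame of groove between -0.001 and 0.105 m and x of ball_3_center in the frame of groove between -0.004 and 0.004 m and z of ball_3_center in the frame of groove between 0.005 and 0.0115 m and y of ball_3_center in the frame of groove between -0.001 and 0.105 m and x of ball_4_center in the frame of groove between -0.004 and 0.004 m and z of ball_4_center in the frame of groove between 0.005 and 0.0115 m and y of ball_4_center in the frame of groove between -0.001 and 0.105 m and x of ball_5_center in the frame of groove between -0.004 and 0.004 m and z of ball_5_center in the frame of groove between 0.005 and 0.0115 m and y of ball_5_center in the frame of groove between -0.001 and 0.105 m and x of tray_pivot in the frame of cradle between -0.005 and 0.005 m and z of tray_pivot in the frame of cradle between -0.004 and 0.004 m and y of tray_pivot in the frame of cradle between -0.012 and 0.012 m and angle between tray's own z axis and vertical below 0.07 rad and contact force between the fingers and tray below 0.3 N and linear speed of tray below 0.02 m/s); the robot touches nothing.
It fails at once if a ball falls onto the worktop (height (world z) of any of ball_0_center, ball_1_center, ball_2_center, ball_3_center, ball_4_center, ball_5_center below 0.012 m).
It fails at once if the calliper, the flat test cell or the pliers are moved by more than 25 mm (distance of any of calliper, cell_flat, pliers from where it was at the start of the episode above 0.025 m).
It also fails if it takes over 61 s, if anything falls off the work surface, if the arm or the gripper's body presses on something with over 40 N, if the wrist force passes 120 N, or if a joint passes its speed limit or range.

### The arm

A 7-joint arm with a two-finger parallel gripper is mounted at the origin on the work surface; the furniture and walls round the work are solid. World frame = base frame: x ahead of the robot, y to its left, z up, the work surface at z = 0. Lengths are in m, angles in rad, forces in N, time in s.
With the tool pointing down it reaches from about 0.4 to 0.875 m from the base axis. Payload 19.3 kg.
Tool frame: the origin (TCP) lies midway between the tips of the shut fingers; the grasp point (between the pads) lies 19 mm behind it; z points along the fingers, y is the line along which they close (so a half turn about z gives the same grasp; the last joint's range is limited). The gripper opens to 85 mm and grips with 20 to 120 N. Pads are 22 mm wide; open, the fingers measure 114 mm over their backs; the gripper's body (76 mm by 85 mm) begins 54 mm behind the grasp point. The pads swing forward as they close: fully open they stand 13 mm farther back than shut.
Start: joints at [-1.311, 0.521, -0.036, 1.599, 0.021, 1.021, -0.113], TCP at [0.202, 0.591, 0.231] pointing down, gripper open.
Joint ranges: [-2.91, 2.91], [-0.3, 2.13], [-1.5, 1.42], [0.17, 2.43], [-1.26, 4.41], [0.16, 1.93], [-2.52, 2.52]. Speed limits (rad/s): [1.89, 1.89, 2.39, 2.39, 3.01, 3.01, 3.01].

### API

Orientations are given as a unit quaternion [x, y, z, w].
In Python, from bench import ctrl, get_image, calibration gives the robot as it stands.
- The arm moves only by the tool jog_arm, never from a script. Its argument "motion" is one flat list of numbers, 7 for each row, row after row: the shift along the tool's x, y, z as a fraction of full scale, then the turn, a rotation vector about the tool's x, y, z as a fraction of full scale, then the closure, from -1 (fully open) to 1 (shut). In form: [tx, ty, tz, rx, ry, rz, fingers, tx, ty, tz, rx, ry, rz, fingers, ...]. A call has 1 to 12 rows; each row shifts and turns the commanded pose from where the row before left it, along the tool's axes as they then stand; what a row does not reach is not made up. Full scale, the value 1, is 0.04 m for a shift and 0.12 rad for a turn. A row lasts 1/12 s, in which the tool goes at most 41.7 mm and 7.16 degrees, less where a joint would pass 70% of its speed; a pose out of reach is approached as far as the arm can. A call with a number of a shift or a turn outside -1 to 1 is refused whole. A call with a gripper value outside its range is refused whole. The fingers move at their own pace and stop on an object; "force" is the grip in N (left out, the last holds). Time passes only in rows, so rows that do not move let the fingers close. It gives the time, the measured TCP pose, the force, the opening and the grip force at its end, in the units of the state.
- ctrl.observe(): the state, without advancing time (a new reading comes with each control period).
- get_image(name): name is "scene" or "top" or "wrist"; returns the picture (400x640x3 uint8, red, green, blue); there is no depth.
- calibration(name): a dict with "vertical_fov" (degrees; the focal length in pixels is half the picture's height over the tangent of half this angle, whatever the lens; pixels are square), "cx", "cy" (the principal point, pixels), "R" (3x3) and "t" (3): a world point X has camera coordinates R X + t. Camera axes: x right, y down, z forward; pixel columns grow to the right and rows downward; lengths in m; the calibration is good to about 2 mm. The wrist camera is an equidistant fisheye: a pixel r from the principal point sees the ray r / f radians off the axis. A picture is of the moment at which its call begins: read the wrist's pose just before it. calibration takes no time and is no camera call; for the wrist camera it gives the pose at the moment of the call.
- ctrl.finish_job(): hands the job in; it is judged then, once.
The state is a dict: "clock": time; "qpos": joint angles; "joint_velocities": joint speeds; "effort": joint torques, N m; "eef_pos": TCP position; "ee_rot": TCP orientation; "contact_force": force on the tool from outside, world axes, zero at the start; "moment": the same for the moment, N m; "opening": finger opening in m; "grasp_force": force on a finger pad.
Only numpy, scipy, OpenCV 4.12 (cv2) and the standard library are available. Lean on these libraries where they do the work, as an engineer would, in place of code of your own. Each camera call takes 0.05 s, during which the arm holds its last target. There are 200 camera calls.

## Working session

There is one attempt and no reset: what is moved stays moved. The work goes in short steps, Python scripts to look and compute and a tool call to move; the robot and the scene stay as the last step left them, time stands still between calls to the robot, and variables do not carry over. Pictures are saved under pics/ and viewed, at most 10 in all, crops included, and the job is handed in when it is done.

Besides the shell and the picture viewer there is one more tool, called after "Request:" as a command line: name --argument value ..., lists and objects as JSON in quotes. jog_arm: Moves the arm, as the interface text tells. Shift numbers are shares of 0.04 m and turn numbers shares of 0.12 rad, none past 1 either way. Its arguments: {"type":"object","properties":{"motion":{"type":"array"},"force":{"type":"number"}},"required":["motion"]}

```bash
ls; mkdir -p pics
cat > h.py <<'E'
import numpy as np, cv2
from bench import ctrl, get_image, calibration
def save(n,f):
    im=get_image(n); cv2.imwrite(f'pics/{f}.png',im[:,:,::-1]); return im
def ray(n,u,v,c=None):
    c=c or calibration(n); f=200/np.tan(np.radians(c['vertical_fov'])/2)
    R=np.array(c['R']);t=np.array(c['t']);x=(u-c['cx']);y=(v-c['cy'])
    if n=='wrist':
        r=np.hypot(x,y);a=r/f; d=np.array([x/r*np.sin(a),y/r*np.sin(a),np.cos(a)]) if r>0 else np.array([0,0,1.])
    else: d=np.array([x/f,y/f,1])
    return -R.T@t, R.T@d
def onz(n,u,v,z,c=None):
    o,d=ray(n,u,v,c); return o+d*(z-o[2])/d[2]
def proj(n,X,c=None):
    c=c or calibration(n); f=200/np.tan(np.radians(c['vertical_fov'])/2)
    p=np.array(c['R'])@np.array(X)+np.array(c['t'])
    if n=='wrist':
        r=np.hypot(p[0],p[1]);a=np.arctan2(r,p[2]);k=f*a/max(r,1e-9); return np.array([c['cx']+k*p[0],c['cy']+k*p[1]])
    return np.array([c['cx']+f*p[0]/p[2],c['cy']+f*p[1]/p[2]])
E
python3 - <<'E'
from h import *
a=save('top','t0');save('scene','s0')
for n in('top','scene'):
    c=calibration(n);print(n,c['vertical_fov'],-np.array(c['R']).T@c['t'],np.round(c['R'],3).tolist())
s=ctrl.observe();print(s)
E
```

```text
pics
top 42.10702773185861 [ 0.30770444 -0.02721993  1.39868466] [[0.013, -1.0, 0.015], [-0.982, -0.016, -0.189], [0.19, -0.012, -0.982]]
scene 52.02059520394005 [ 0.09345501 -0.8894948   0.90756899] [[0.868, -0.497, -0.005], [-0.33, -0.568, -0.754], [0.372, 0.656, -0.657]]
{'clock': 0.1, 'qpos': array([-1.31119408,  0.52198018, -0.03630863,  1.59998645,  0.02122046,
        1.02109655, -0.11278206]), 'joint_velocities': array([-1.01619565e-03, -5.75909687e-05, -4.54393077e-04, -1.98863397e-03,
       -3.19030539e-04, -8.85792413e-04,  5.49011060e-04]), 'effort': array([ 3.12876058e-03, -9.28481984e+01,  1.98409081e+00, -3.70525002e+01,
        1.82031031e-02,  5.44722687e-03, -7.37076584e-05]), 'eef_pos': array([0.20235488, 0.5909931 , 0.23075475]), 'ee_rot': array([ 1.64153787e-01,  9.86434610e-01, -5.41277912e-04, -3.75131796e-05]), 'contact_force': array([-0.01128127,  0.43999306,  0.71172031]), 'moment': array([-0.00858581,  0.01470549, -0.00987213]), 'grasp_force': 0.0, 'opening': 0.08509302179865688}
```

View pics/t0.png

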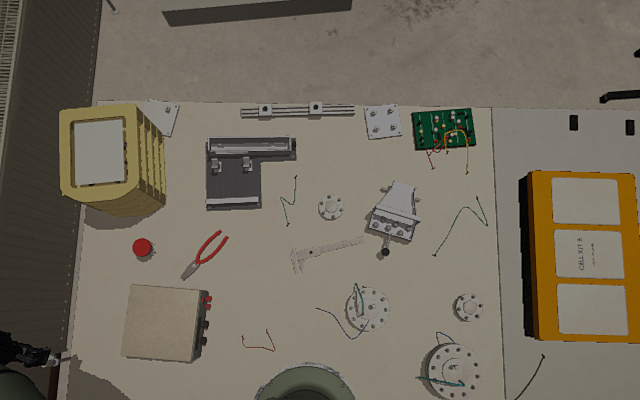

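View pics/s0.png

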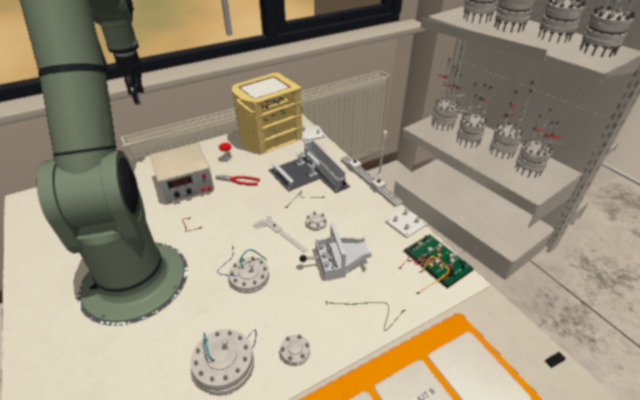

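The top view shows the tray at about (393,215), knob (385,252), nose pointing up; the feed rail at about (240,172), groove at (252,145). The calliper (325,252) lies between them, with the cell at (330,206) and pliers at (205,255).

Run:
```python
import cv2
a=cv2.imread('pics/t0.png');s=cv2.imread('pics/s0.png')
A=cv2.resize(a[175:265,355:430],None,fx=5,fy=5,interpolation=cv2.INTER_CUBIC)
B=cv2.resize(a[130:220,198:305],None,fx=3.7,fy=3.7,interpolation=cv2.INTER_CUBIC)
o=cv2.copyMakeBorder(A,0,150,0,425,0); o[:B.shape[0],375:375+B.shape[1]]=B
cv2.imwrite('pics/c0.png',o[:460,:775])
A=cv2.resize(s[215:290,290:380],None,fx=4.4,fy=4.4,interpolation=cv2.INTER_CUBIC)
B=cv2.resize(s[130:205,262:355],None,fx=4.3,fy=4.3,interpolation=cv2.INTER_CUBIC)
import numpy as np
o=np.zeros((330,800,3),np.uint8);o[:A.shape[0],:A.shape[1]]=A;o[:B.shape[0],400:400+B.shape[1]]=B[:,:400]
cv2.imwrite('pics/c1.png',o)
```

```text
(no output)
```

View pics/c0.png

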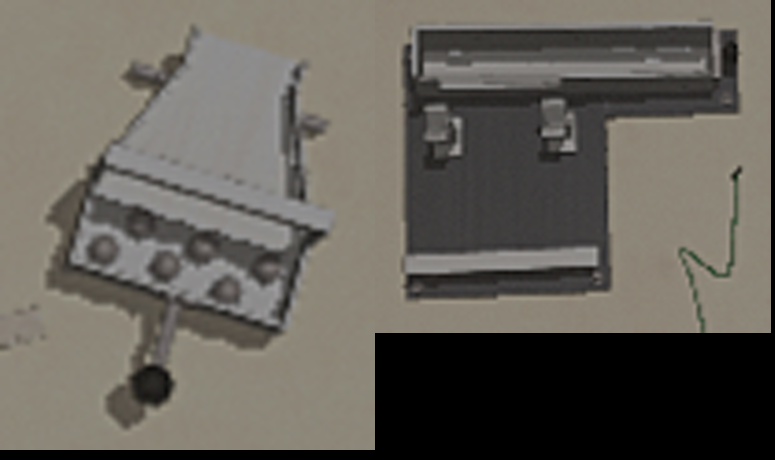

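View pics/c1.png

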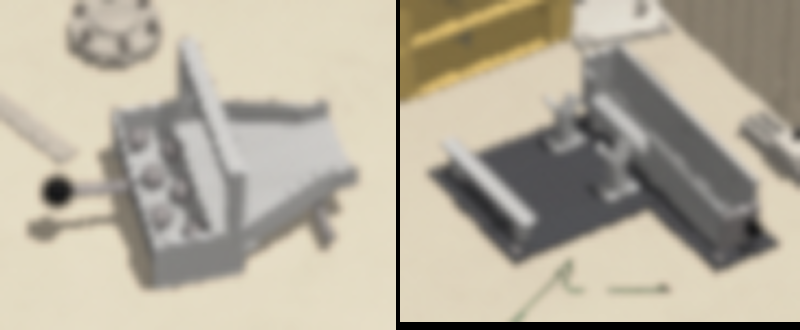

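The crops show bail ends at top-pixels of about (377,206) and (421,218), with six balls in the pan. The rest bar runs from about (307,…) in crop coordinates (406,263) to (598,256), and the cradles sit near (437,120) and (555,112). Next I'll turn these into positions.

Run:
```python
from h import *
T=lambda u,v:(355+(u+.5)/5-.5,175+(v+.5)/5-.5)
B=lambda u,v:(198+(u-375+.5)/3.7-.5,130+(v+.5)/3.7-.5)
k=onz('top',*T(152,384),.042)
l=onz('top',*T(109,157),.099);r=onz('top',*T(331,218),.099)
m=(l+r)/2;print('knob',k,'bail',l,r,m,'len',np.linalg.norm(l-r))
d=m-k;print('dist kb',np.hypot(d[0],d[1]),'yaw',np.arctan2(d[1],d[0]),'yaw bail',np.arctan2(*( (l-r)[[1,0]]))-np.pi/2)
l=onz('top',*B(405,264),.034);r=onz('top',*B(599,257),.034)
print('rest',l,r,(l+r)/2,np.linalg.norm(l-r),'yaw',np.arctan2(*((l-r)[[1,0]]))-np.pi/2)
# red knob check in scene
s=cv2.imread('pics/s0.png'); 
g=cv2.imread('pics/t0.png').max(2); w=g[240:262,372:400]; ys,xs=np.where(w<45); print(xs.mean()+372,ys.mean()+240,len(xs))
g=s.max(2)[225:290,290:318]; ys,xs=np.where(g<45); print(xs.mean()+290,ys.mean()+225,len(xs), proj('scene',k))
# groove top edges/fence
for u,v,z in[(413,28,.084),(713,24,.084),(420,80,.05),(712,72,.05)]: print(onz('top',*B(u,v),z))
for p in[(437,118),(555,112)]: print('cradle',onz('top',*B(*p),.056))
s=ctrl.observe(); from scipy.spatial.transform import Rotation as R
print(R.from_quat(s['ee_rot']).as_matrix().round(3))
```

```text
knob [ 0.43079841 -0.1980574   0.042     ] bail [ 0.54069785 -0.16988779  0.099     ] [ 0.51106319 -0.28250091  0.099     ] [ 0.52588052 -0.22619435  0.099     ] len 0.11644710354183965
dist kb 0.09915793673164906 yaw -0.28771190721287326 yaw bail -0.257320629787009
rest [0.55867691 0.278053   0.034     ] [0.56604806 0.13889575 0.034     ] [0.56236249 0.20847438 0.034     ] 0.13935233470551314 yaw 0.05292041076683618
384.95348837209303 251.3953488372093 43
302.6666666666667 258.25 12 [302.96389019 256.68134631]
[0.71995945 0.27096101 0.084     ]
[0.72675686 0.05823504 0.084     ]
[0.69147438 0.2714021  0.05      ]
[0.70121263 0.06018911 0.05      ]
cradle [0.66169102 0.25631851 0.056     ]
cradle [0.66760751 0.17189101 0.056     ]
[[-0.946  0.324 -0.   ]
 [ 0.324  0.946 -0.001]
 [-0.    -0.001 -1.   ]]
```

```bash
cat >> h.py <<'E'
from scipy.spatial.transform import Rotation as Ro
def plan(p,yaw,N):
    "constant row (units) reaching TCP p, tool down with tool y at world yaw, in N rows"
    s=ctrl.observe();R0=Ro.from_quat(s['ee_rot']);y=np.array([np.cos(yaw),np.sin(yaw),0]);z=np.array([0,0,-1.])
    Rt=Ro.from_matrix(np.c_[np.cross(y,z),y,z]); w=(R0.inv()*Rt).as_rotvec()/N
    M=sum((R0*Ro.from_rotvec(k*w)).as_matrix() for k in range(N))
    sh=np.linalg.solve(M,np.array(p)-s['eef_pos'])
    print('clock',s['clock'],'pos',s['eef_pos'].round(4),'rpy err',(R0.inv()*Rt).as_rotvec().round(4),'dp',(np.array(p)-s['eef_pos']).round(4))
    print('N',N,'row',np.r_[sh/.04,w/.12].round(3))
E
python3 - <<'E'
from h import *
plan([.526,-.226,.25],-.265,30)
E
```

```text
clock 0.1 pos [0.2024 0.591  0.2308] rpy err [-8.000e-04  9.000e-04  1.506e+00] dp [ 0.3236 -0.817   0.0192]
N 30 row [-0.799 -0.109 -0.016 -0.     0.     0.418]
```

Request:
jog_arm --motion '[-0.8,-0.11,-0.016,0,0,0.418,-1,-0.8,-0.11,-0.016,0,0,0.418,-1,-0.8,-0.11,-0.016,0,0,0.418,-1,-0.8,-0.11,-0.016,0,0,0.418,-1,-0.8,-0.11,-0.016,0,0,0.418,-1,-0.8,-0.11,-0.016,0,0,0.418,-1,-0.8,-0.11,-0.016,0,0,0.418,-1,-0.8,-0.11,-0.016,0,0,0.418,-1,-0.8,-0.11,-0.016,0,0,0.418,-1,-0.8,-0.11,-0.016,0,0,0.418,-1,-0.8,-0.11,-0.016,0,0,0.418,-1,-0.8,-0.11,-0.016,0,0,0.418,-1]'

```text
clock: 1.1
eef_pos: [0.4845, 0.3318, 0.2387]
ee_rot: [0.45, 0.893, -0.0, -0.0]
contact_force: [0.1, 0.1, 0.8]
opening: 0.0855
grasp_force: 0.0
```

Request:
jog_arm --motion '[-0.8,-0.11,-0.016,0,0,0.418,-1,-0.8,-0.11,-0.016,0,0,0.418,-1,-0.8,-0.11,-0.016,0,0,0.418,-1,-0.8,-0.11,-0.016,0,0,0.418,-1,-0.8,-0.11,-0.016,0,0,0.418,-1,-0.8,-0.11,-0.016,0,0,0.418,-1,-0.8,-0.11,-0.016,0,0,0.418,-1,-0.8,-0.11,-0.016,0,0,0.418,-1,-0.8,-0.11,-0.016,0,0,0.418,-1,-0.8,-0.11,-0.016,0,0,0.418,-1,-0.8,-0.11,-0.016,0,0,0.418,-1,-0.8,-0.11,-0.016,0,0,0.418,-1]'

```text
clock: 2.1
eef_pos: [0.5694, -0.0404, 0.2465]
ee_rot: [0.695, 0.719, -0.0, -0.0]
contact_force: [1.2, 1.0, -0.3]
opening: 0.0857
grasp_force: 0.0
```

Request:
jog_arm --motion '[-0.8,-0.11,-0.016,0,0,0.418,-1,-0.8,-0.11,-0.016,0,0,0.418,-1,-0.8,-0.11,-0.016,0,0,0.418,-1,-0.8,-0.11,-0.016,0,0,0.418,-1,-0.8,-0.11,-0.016,0,0,0.418,-1,-0.8,-0.11,-0.016,0,0,0.418,-1,0,0,0,0,0,0,-1,0,0,0,0,0,0,-1]'

```text
clock: 2.77
eef_pos: [0.5256, -0.2287, 0.2504]
ee_rot: [0.795, 0.607, -0.0, -0.0]
contact_force: [-0.1, 0.3, -0.3]
opening: 0.0853
grasp_force: 0.0
```

Run:
```python
from h import *
plan([.526,-.226,.25],-.265,4)
c=calibration('wrist');print(c['vertical_fov'],c['cx'],c['cy'],(-np.array(c['R']).T@c['t']).round(3))
for X in [(.526,-.226,.099),(.431,-.198,.042)]: print(proj('wrist',X,c))
save('wrist','w0')
```

```text
clock 2.7667 pos [ 0.5256 -0.2287  0.2504] rpy err [-0.0004  0.0004 -0.0019] dp [ 0.0004  0.0027 -0.0004]
N 4 row [ 0.017 -0.002  0.002 -0.001  0.001 -0.004]
65.70646984690485 322.9611911968237 201.88045669560458 [ 0.544 -0.161  0.394]
[322.96065145 184.37391266]
[239.29185631 172.47135328]
```

View pics/w0.png

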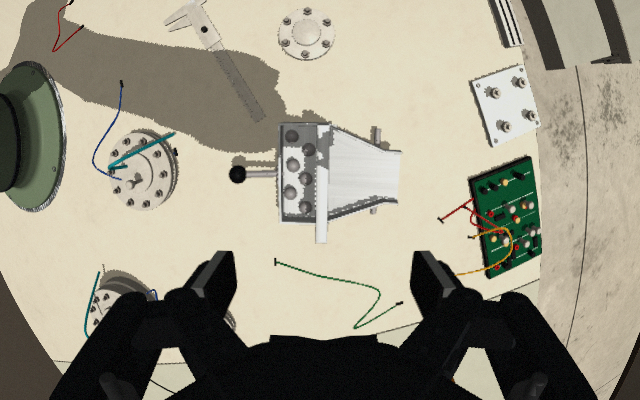

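The wrist view shows the bail running vertically at u≈316–328, v 123–243, and the knob at (237,174), which agrees with the prediction to 1–2 px. I'll refine the yaw and centre.

Run:
```python
from h import *
im=cv2.imread('pics/w0.png');g=cv2.cvtColor(im,cv2.COLOR_BGR2GRAY)
for v in range(128,242,12): print(v,g[v,306:340].tolist())
w=im.max(2)[155:195,215:262];ys,xs=np.where(w<50);sel=xs+215<248;print('knob',xs[sel].mean()+215,ys[sel].mean()+155)
print(g[115:130,322],g[236:250,322])
k=onz('wrist',xs[sel].mean()+215,ys[sel].mean()+155,.042);print(k)
```

```text
128 [118, 117, 118, 114, 114, 114, 115, 116, 115, 117, 100, 155, 203, 227, 227, 229, 230, 229, 230, 230, 229, 230, 211, 157, 105, 136, 117, 123, 112, 102, 86, 88, 114, 103]
140 [120, 116, 118, 115, 113, 118, 113, 113, 115, 117, 99, 99, 108, 119, 119, 119, 124, 125, 124, 122, 121, 121, 116, 112, 118, 123, 116, 168, 204, 216, 210, 214, 208, 208]
152 [87, 73, 74, 72, 66, 68, 61, 61, 63, 109, 130, 183, 196, 188, 187, 132, 124, 126, 123, 122, 123, 122, 123, 173, 213, 215, 213, 214, 212, 215, 214, 212, 214, 214]
164 [114, 111, 113, 109, 112, 113, 110, 113, 109, 118, 118, 116, 111, 114, 118, 122, 124, 126, 121, 123, 121, 118, 139, 183, 215, 215, 217, 215, 216, 216, 215, 215, 214, 219]
176 [104, 75, 73, 72, 66, 65, 100, 111, 112, 116, 162, 204, 219, 221, 228, 229, 229, 229, 229, 229, 230, 220, 189, 189, 214, 214, 215, 212, 213, 213, 214, 215, 212, 216]
188 [114, 111, 110, 108, 111, 109, 109, 114, 148, 226, 181, 207, 219, 221, 229, 229, 229, 229, 229, 229, 229, 215, 215, 215, 216, 217, 217, 216, 218, 215, 218, 219, 217, 220]
200 [115, 109, 110, 115, 111, 110, 112, 111, 115, 124, 177, 209, 223, 222, 228, 228, 229, 229, 230, 229, 227, 201, 204, 211, 212, 212, 211, 208, 210, 215, 213, 215, 213, 217]
212 [72, 64, 81, 117, 103, 110, 114, 115, 111, 94, 173, 207, 223, 225, 229, 229, 231, 229, 229, 229, 226, 156, 115, 113, 112, 110, 112, 112, 108, 140, 188, 137, 111, 92]
224 [215, 215, 213, 215, 215, 216, 217, 217, 211, 175, 196, 213, 220, 227, 228, 229, 229, 229, 228, 229, 217, 193, 191, 208, 218, 218, 220, 221, 222, 221, 220, 219, 219, 220]
236 [218, 218, 217, 218, 218, 219, 219, 220, 209, 159, 203, 212, 220, 225, 227, 230, 230, 229, 229, 227, 210, 217, 220, 220, 219, 219, 220, 219, 220, 219, 218, 220, 220, 220]
knob 237.39111111111112 173.83555555555554
[219 203 154 121 117 120 113  96  77  81 195 227 228 230 230] [230 229 229 228 229 225 217 190 212 214 214 217 217 218]
[ 0.42886467 -0.19746916  0.042     ]
```

Run:
```python
from h import *
a=onz('wrist',328.4,128,.099);b=onz('wrist',326.1,236,.099);d=a-b;yaw=np.arctan2(-d[0],d[1]);print('yaw',yaw)
a=onz('wrist',323.8,124,.099);b=onz('wrist',321.8,242.5,.099);m=(a+b)/2;print(m,np.linalg.norm(a-b))
k=np.array([.42886,-.19747]);e=m[:2]-k;print('knob-bail',np.hypot(*e),np.arctan2(e[1],e[0]))
Y=-.285
plan([m[0],m[1],.092-.019+.004],Y,10)
plan([m[0],m[1],.092-.019+.004],Y,12)
```

```text
yaw -0.2824183543522816
[ 0.52611543 -0.22572123  0.099     ] 0.12019830951153883
knob-bail 0.10127561443409179 -0.2827045899308259
clock 2.8167 pos [ 0.5263 -0.2272  0.2503] rpy err [-0.0004 -0.0002  0.0208] dp [-0.0002  0.0014 -0.1733]
N 10 row [ 0.003 -0.001  0.433 -0.    -0.     0.017]
clock 2.8167 pos [ 0.5263 -0.2272  0.2503] rpy err [-0.0004 -0.0002  0.0208] dp [-0.0002  0.0014 -0.1733]
N 12 row [ 0.003 -0.001  0.361 -0.    -0.     0.014]
```

Request:
jog_arm --motion '[0.003,0,0.36,0,0,0.013,-1,0.003,0,0.36,0,0,0.013,-1,0.003,0,0.36,0,0,0.013,-1,0.003,0,0.36,0,0,0.013,-1,0.003,0,0.36,0,0,0.013,-1,0.003,0,0.36,0,0,0.013,-1,0.003,0,0.36,0,0,0.013,-1,0.003,0,0.36,0,0,0.013,-1,0.003,0,0.36,0,0,0.013,-1,0.003,0,0.36,0,0,0.013,-1,0.003,0,0.36,0,0,0.013,-1,0.003,0,0.36,0,0,0.013,-1]'

```text
clock: 3.82
eef_pos: [0.5274, -0.2241, 0.0768]
ee_rot: [0.799, 0.602, 0.0, -0.0]
contact_force: [0.1, -0.8, 0.6]
opening: 0.0855
grasp_force: 0.0
```

Request:
jog_arm --motion '[0,0,0,0,0,0,-0.5,0,0,0,0,0,0,0,0,0,0,0,0,0,0.3,0,0,0,0,0,0,0.5,0,0,0,0,0,0,0.65,0,0,0,0,0,0,0.75,0,0,0,0,0,0,0.85,0,0,0,0,0,0,1,0,0,0,0,0,0,1,0,0,0,0,0,0,1,0,0,0,0,0,0,1,0,0,0,0,0,0,1]' --force 70

```text
clock: 4.82
eef_pos: [0.5263, -0.2256, 0.078]
ee_rot: [0.8, 0.6, -0.0, -0.001]
contact_force: [-5.4, 2.3, 6.4]
opening: 0.0106
grasp_force: 68.9
```

Request:
jog_arm --motion '[0,0,-0.05,0,0,0,1,0,0,-0.1,0,0,0,1,0,0,-0.2,0,0,0,1,0,0,-0.3,0,0,0,1,0,0,-0.4,0,0,0,1,0,0,-0.45,0,0,0,1,0,0,-0.45,0,0,0,1,0,0,-0.4,0,0,0,1,0,0,-0.3,0,0,0,1,0,0,-0.2,0,0,0,1,0,0,-0.1,0,0,0,1,0,0,-0.05,0,0,0,1]'

```text
clock: 5.82
eef_pos: [0.5269, -0.2257, 0.1982]
ee_rot: [0.8, 0.601, 0.0, 0.0]
contact_force: [-0.1, -0.1, -5.2]
opening: 0.0106
grasp_force: 68.4
```

Run:
```python
from h import *
s=ctrl.observe();print(s['eef_pos'],s['contact_force'],s['moment'])
save('wrist','w1');a=save('top','t1')
```

```text
[ 0.5269109  -0.22567123  0.19817981] [-0.08022032 -0.09080546 -5.22710466] [ 0.03337689 -0.04128965 -0.05556294]
```

View pics/w1.png

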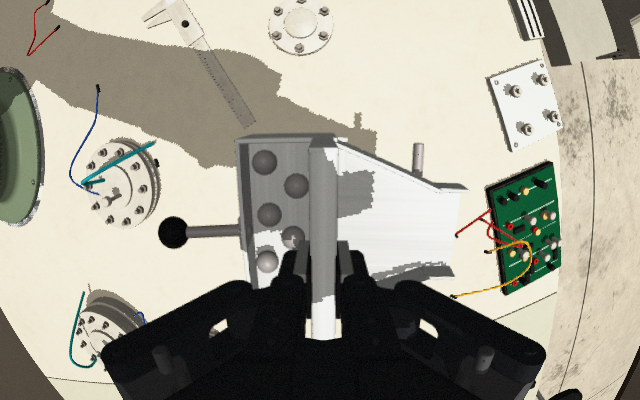

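The tray is held level, with five balls visible and the sixth hidden behind the finger. Next I'll move to a vantage point beside the rail.

Run:
```python
from h import *
plan([.56,.04,.215],.045,21)
```

```text
clock 5.9167 pos [ 0.5267 -0.2256  0.1975] rpy err [-5.000e-04 -1.000e-04 -3.275e-01] dp [0.0333 0.2656 0.0175]
N 21 row [ 0.32  -0.001 -0.021 -0.    -0.    -0.13 ]
```

Request:
jog_arm --motion '[0.1,0,-0.02,0,0,-0.04,1,0.2,0,-0.02,0,0,-0.08,1,0.3,0,-0.02,0,0,-0.12,1,0.32,0,-0.02,0,0,-0.13,1,0.32,0,-0.02,0,0,-0.13,1,0.32,0,-0.02,0,0,-0.13,1,0.32,0,-0.02,0,0,-0.13,1,0.32,0,-0.02,0,0,-0.13,1,0.32,0,-0.02,0,0,-0.13,1,0.32,0,-0.02,0,0,-0.13,1,0.32,0,-0.02,0,0,-0.13,1,0.32,0,-0.02,0,0,-0.13,1]'

```text
clock: 6.92
eef_pos: [0.5554, -0.0884, 0.2074]
ee_rot: [0.746, 0.666, -0.0, 0.0]
contact_force: [0.3, 0.2, -5.4]
opening: 0.0101
grasp_force: 68.4
```

Request:
jog_arm --motion '[0.32,0,-0.02,0,0,-0.13,1,0.32,0,-0.02,0,0,-0.13,1,0.32,0,-0.02,0,0,-0.13,1,0.32,0,-0.02,0,0,-0.13,1,0.32,0,-0.02,0,0,-0.13,1,0.32,0,-0.02,0,0,-0.13,1,0.32,0,-0.02,0,0,-0.13,1,0.32,0,-0.02,0,0,-0.13,1,0.3,0,-0.02,0,0,-0.12,1,0.2,0,-0.02,0,0,-0.08,1,0.1,0,-0.02,0,0,-0.04,1,0,0,0,0,0,0,1]'

```text
clock: 7.92
eef_pos: [0.5608, 0.0375, 0.2162]
ee_rot: [0.692, 0.722, 0.0, -0.0]
contact_force: [0.2, -0.1, -5.8]
opening: 0.0106
grasp_force: 68.4
```

Run:
```python
from h import *
plan([.56,.04,.215],.045,5)
import json
c=calibration('wrist');im=save('wrist','w2')
json.dump({k:np.array(v).tolist() for k,v in c.items()},open('c2.json','w'))
print((-np.array(c['R']).T@c['t']).round(3))
for n,X in dict(cradle=(.664,.213,.046),restL=(.559,.278,.034),restR=(.566,.139,.034)).items(): print(n,proj('wrist',X,c).round(1))
```

```text
clock 7.9167 pos [0.5608 0.0375 0.2162] rpy err [ 0.0002 -0.0002 -0.0033] dp [-0.0008  0.0025 -0.0012]
N 5 row [ 0.013 -0.003  0.006  0.    -0.    -0.006]
[0.558 0.108 0.36 ]
cradle [429.3  25.2]
restL [330.8 -34.3]
restR [332.4  85.5]
```

View pics/w2.png

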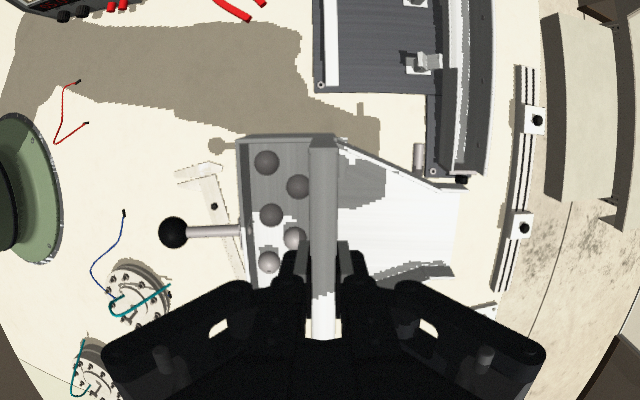

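The rail is partly cut off at the top of the view, so I'll go 65 mm further along +y.

Request:
jog_arm --motion '[0.1,0,0,0,0,0,1,0.15,0,0,0,0,0,1,0.2,0,0,0,0,0,1,0.25,0,0,0,0,0,1,0.25,0,0,0,0,0,1,0.25,0,0,0,0,0,1,0.2,0,0,0,0,0,1,0.15,0,0,0,0,0,1,0.1,0,0,0,0,0,1,0,0,0,0,0,0,1]'

```text
clock: 8.8
eef_pos: [0.558, 0.1035, 0.216]
ee_rot: [0.692, 0.722, -0.0, -0.0]
contact_force: [-0.7, -0.3, -4.9]
opening: 0.0107
grasp_force: 68.4
```

Run:
```python
from h import *
import json
s=ctrl.observe();c=calibration('wrist');im=save('wrist','w3')
json.dump({k:np.array(v).tolist() for k,v in c.items()},open('c3.json','w'))
print(s['eef_pos'],(-np.array(c['R']).T@c['t']).round(3))
a=cv2.imread('pics/w3.png');cv2.imwrite('pics/c3.png',cv2.resize(a[0:190,290:545],None,fx=3.1,fy=3.1,interpolation=cv2.INTER_CUBIC))
```

```text
[0.55799421 0.10347806 0.21600419] [0.555 0.174 0.359]
```

View pics/c3.png

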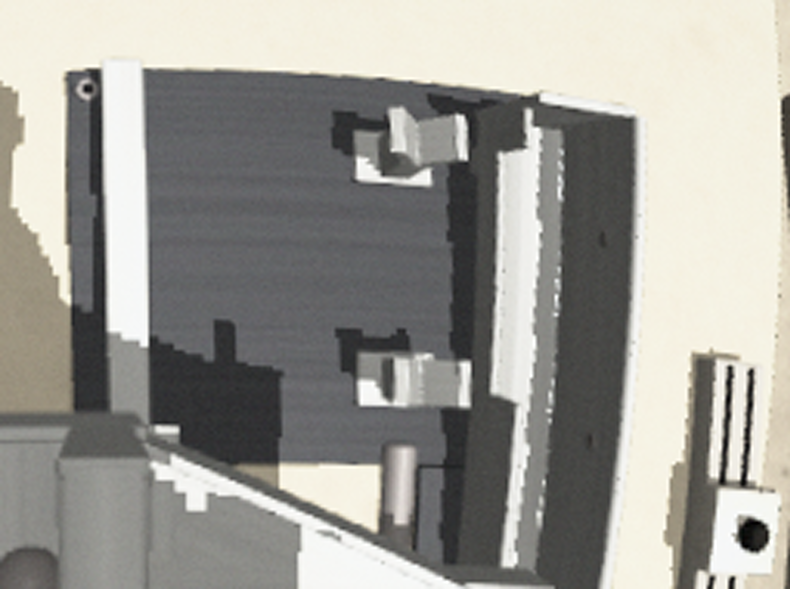

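The crop shows the rest bar's top centre line from (123,60) to (129,420), with both cradles at about (467,137) and (470,383) at their far top edges.

Run:
```python
from h import *
import json
c=json.load(open('c3.json'));C=lambda u,v:(290+(u+.5)/3.1-.5,(v+.5)/3.1-.5)
W=lambda u,v,z:onz('wrist',*C(u,v),z,c)
def yaw(a,b): d=a-b; return np.arctan2(-d[0],d[1])
a=W(123,60,.034);b=W(129,420,.034);print('rest',a,b,yaw(a,b))
a2=W(143,62,.034);b2=W(150,420,.034);print('rest edge',a2,b2,yaw(a2,b2)); a3=W(104,62,.034);print('w',a2-a3)
u=W(467,137,.056);l=W(470,383,.056);print('cr far',u,l,yaw(u,l),np.linalg.norm(u-l),(u+l)/2)
for p in[(397,130),(412,130),(428,137),(397,380),(407,380),(432,380)]: print(p,W(*p,.056))
f=W(640,118,.084);g=W(610,560,.084);print('fence',f,g,yaw(f,g))
for y in (.03,.045,.053):
  R=np.array([[np.cos(y),-np.sin(y)],[np.sin(y),np.cos(y)]])
  print(y,'cradle from rest',a[:2]+R@[.1,-.07],'from cradles y', ((u+l)/2)[:2])
```

```text
rest [0.55717892 0.27789081 0.034     ] [0.56432957 0.15265768 0.034     ] 0.057036720001163506
rest edge [0.56391485 0.27750089 0.034     ] [0.57141173 0.15298457 0.034     ] 0.06013534783362362
w [0.01307593 0.00064191 0.        ]
cr far [0.67009154 0.25704744 0.056     ] [0.67525038 0.17426921 0.056     ] 0.0622407609226146 0.08293883174525529 [0.67267096 0.21565833 0.056     ]
(397, 130) [0.64572406 0.25563876 0.056     ]
(412, 130) [0.65083819 0.25640373 0.056     ]
(428, 137) [0.65639508 0.25482032 0.056     ]
(397, 380) [0.64961247 0.17274335 0.056     ]
(407, 380) [0.65303786 0.17306257 0.056     ]
(432, 380) [0.66170045 0.17389557 0.056     ]
fence [0.72033954 0.26795692 0.084     ] [0.72078278 0.12335484 0.084     ] 0.003065208209492932
0.03 cradle from rest [0.65923361 0.21092186] from cradles y [0.67267096 0.21565833]
0.045 cradle from rest [0.66022663 0.21246016] from cradles y [0.67267096 0.21565833]
0.053 cradle from rest [0.66074677 0.21328662] from cradles y [0.67267096 0.21565833]
```

Run:
```python
from h import *
import json
c=json.load(open('c3.json'));s=ctrl.observe();M=Ro.from_quat(s['ee_rot']).as_matrix()
yx=M[:2,1];th=np.arctan2(yx[1],yx[0]);print('tool y yaw',th)
R=np.array([[np.cos(th),-np.sin(th)],[np.sin(th),np.cos(th)]])
p=s['eef_pos'];
def tw(x,y,z): q=p[:2]+R@[x+.012,y]; return [*q,p[2]-.0775+z]
C=lambda q:((q[0]-290+.5)*3.1-.5,(q[1]+.5)*3.1-.5)
for n,X in dict(pinend_top=(.055,.055,.016),pinend=(.055,.055,.012),knob=(-.112,0,.042),bailend=(-.012,.06,.099)).items():
    q=proj('wrist',tw(*X),c);print(n,q.round(1),np.round(C(q)))
im=cv2.imread('pics/w3.png');w=im.max(2)[210:255,150:195];ys,xs=np.where(w<45);print('knob px',xs.mean()+150,ys.mean()+210,len(xs))
plan([.5941,.2098,.20],.055,14)
```

```text
tool y yaw 0.040720665060709337
pinend_top [421.7 141.1] [409. 439.]
pinend [420.  140.6] [404. 437.]
knob [174.9 229.5] [-356.  713.]
bailend [323.7 142.8] [106. 444.]
knob px 172.5515759312321 232.13896848137534 698
clock 8.85 pos [0.5581 0.1027 0.2161] rpy err [ 0.      0.0001 -0.0143] dp [ 0.036   0.1071 -0.0161]
N 14 row [ 0.188  0.073  0.029  0.     0.    -0.008]
```

Run:
```python
from h import *
plan([.5953,.2108,.19],.055,18)
```

```text
clock 8.85 pos [0.5581 0.1027 0.2161] rpy err [ 0.      0.0001 -0.0143] dp [ 0.0372  0.1081 -0.0261]
N 18 row [ 0.147  0.059  0.036  0.     0.    -0.007]
```

Request:
jog_arm --motion '[0.05,0.02,0.01,0,0,0,1,0.1,0.04,0.02,0,0,-0.01,1,0.15,0.06,0.04,0,0,-0.01,1,0.15,0.06,0.04,0,0,-0.01,1,0.15,0.06,0.04,0,0,-0.01,1,0.15,0.06,0.04,0,0,-0.01,1,0.15,0.06,0.04,0,0,-0.01,1,0.15,0.06,0.04,0,0,-0.01,1,0.15,0.06,0.04,0,0,-0.01,1,0.15,0.06,0.04,0,0,-0.01,1,0.15,0.06,0.04,0,0,-0.01,1,0.15,0.06,0.04,0,0,-0.01,1]'

```text
clock: 9.85
eef_pos: [0.5816, 0.1702, 0.1987]
ee_rot: [0.688, 0.726, -0.0, 0.0]
contact_force: [0.1, -0.5, -5.8]
opening: 0.0103
grasp_force: 68.4
```

Request:
jog_arm --motion '[0.15,0.06,0.04,0,0,-0.01,1,0.15,0.06,0.04,0,0,-0.01,1,0.15,0.06,0.04,0,0,0,1,0.15,0.06,0.04,0,0,0,1,0.15,0.06,0.04,0,0,0,1,0.15,0.06,0.04,0,0,0,1,0.12,0.05,0.03,0,0,0,1,0.07,0.03,0.02,0,0,0,1,0,0,0,0,0,0,1,0,0,0,0,0,0,1]'

```text
clock: 10.68
eef_pos: [0.5965, 0.214, 0.1872]
ee_rot: [0.687, 0.727, -0.0, 0.0]
contact_force: [0.1, -0.4, -4.7]
opening: 0.0102
grasp_force: 68.4
```

Run:
```python
from h import *
plan([.5953,.2108,.14],.055,11)
```

```text
clock 10.6833 pos [0.5965 0.214  0.1872] rpy err [-0.0002  0.0002  0.0009] dp [-0.0012 -0.0032 -0.0472]
N 11 row [-0.007 -0.003  0.107 -0.     0.     0.001]
```

Request:
jog_arm --motion '[-0.008,-0.003,0.05,0,0,0,1,-0.008,-0.003,0.1,0,0,0,1,-0.008,-0.003,0.12,0,0,0,1,-0.008,-0.003,0.12,0,0,0,1,-0.008,-0.003,0.12,0,0,0,1,-0.008,-0.003,0.12,0,0,0,1,-0.008,-0.003,0.12,0,0,0,1,-0.008,-0.003,0.12,0,0,0,1,-0.008,-0.003,0.12,0,0,0,1,-0.008,-0.003,0.1,0,0,0,1,0,0,0.07,0,0,0,1,0,0,0,0,0,0,1]'

```text
clock: 11.68
eef_pos: [0.5953, 0.2108, 0.1402]
ee_rot: [0.687, 0.727, -0.0, -0.0]
contact_force: [1.0, 0.2, -5.9]
opening: 0.0105
grasp_force: 68.4
```

Run:
```python
from h import *
import json
s=ctrl.observe();c=calibration('wrist');im=save('wrist','w4');save('top','t4');save('scene','s4')
json.dump({k:np.array(v).tolist() for k,v in c.items()},open('c4.json','w'))
print(s['eef_pos'])
a=cv2.imread('pics/w4.png');A=cv2.resize(a[100:200,290:470],None,fx=4,fy=4,interpolation=cv2.INTER_CUBIC)
t=cv2.imread('pics/t4.png');
cv2.imwrite('pics/c4.png',A)
print(proj('wrist',(.6622,.2145,.046),c))
```

```text
[0.59531738 0.21078483 0.14024413]
[405.20631481 203.73185577]
```

View pics/c4.png

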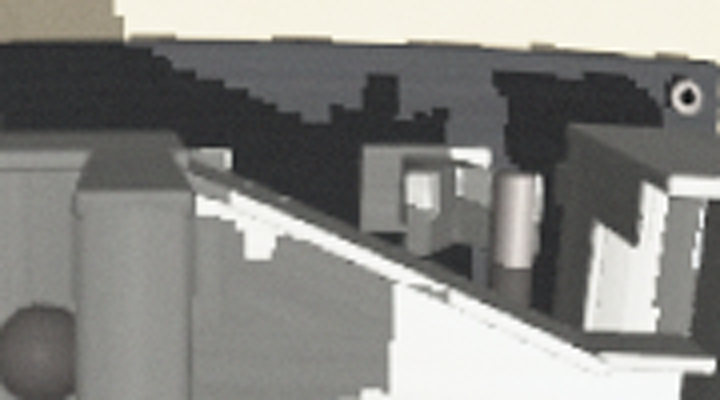

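Run:
```python
from h import *
import json
c=json.load(open('c4.json'));c3=json.load(open('c3.json'))
th=.055;R=np.array([[np.cos(th),-np.sin(th)],[np.sin(th),np.cos(th)]])
C=lambda q:np.round([(q[0]-290+.5)*4-.5,(q[1]-100+.5)*4-.5],0)
p=np.array([.5953,.2108,.1402]);cr=np.array([.6622,.2145])
tw=lambda x,y,z:[*(p[:2]+R@[x+.012,y]),p[2]-.0775+z]
rw=lambda x,y,z:[*(cr+R@[x,y]),z]
for X in[(.055,.055,.012),(.059,.055,.012),(.051,.055,.012),(-.012,.06,.099)]: print('tray',X,C(proj('wrist',tw(*X),c)))
for x in(-.0125,-.009,0,.009,.0115):
  for y in (.034,.05): print('cr',x,y,C(proj('wrist',rw(x,y,.056),c)))
print('restend',C(proj('wrist',rw(-.093,.07,.034),c)),'fence left end..')
# same features in c3 view
C3=lambda q:np.round([(q[0]-290+.5)*3.1-.5,(q[1]+.5)*3.1-.5])
for x in(-.0125,-.009,.009,.0115): print('c3',x,[C3(proj('wrist',rw(x,y,.056),c3)) for y in(.034,.05,-.034,-.05)])
print('c3 rest',[C3(proj('wrist',rw(x,y,.034),c3)) for x,y in((-.107,.07),(-.093,.07),(-.093,-.06))])
print('cam',-np.array(c['R']).T@c['t'])
```

```text
tray (0.055, 0.055, 0.012) [522. 159.]
tray (0.059, 0.055, 0.012) [543. 160.]
tray (0.051, 0.055, 0.012) [500. 158.]
tray (-0.012, 0.06, 0.099) [136. 165.]
cr -0.0125 0.034 [424. 259.]
cr -0.0125 0.05 [427. 175.]
cr -0.009 0.034 [441. 259.]
cr -0.009 0.05 [445. 175.]
cr 0 0.034 [487. 260.]
cr 0 0.05 [491. 177.]
cr 0.009 0.034 [531. 261.]
cr 0.009 0.05 [535. 179.]
cr 0.0115 0.034 [543. 262.]
cr 0.0115 0.05 [548. 179.]
restend [ 5. 63.] fence left end..
c3 -0.0125 [array([403., 154.]), array([401., 107.]), array([404., 359.]), array([403., 408.])]
c3 -0.009 [array([413., 155.]), array([411., 108.]), array([414., 359.]), array([413., 408.])]
c3 0.009 [array([464., 160.]), array([463., 114.]), array([465., 362.]), array([464., 410.])]
c3 0.0115 [array([471., 161.]), array([470., 115.]), array([472., 362.]), array([471., 410.])]
c3 rest [array([106.,  58.]), array([148.,  57.]), array([153., 430.])]
cam [0.59133548 0.28106415 0.28366274]
```

In the crop the pin end (517,172) lies over the cradle V within about 1 mm, inside the ±4 mm capture, so I'll lower.

Request:
jog_arm --motion '[0,-0.003,0.06,0,0,0,1,0,-0.003,0.06,0,0,0,1,0,-0.003,0.06,0,0,0,1,0,-0.003,0.06,0,0,0,1,0,0,0.06,0,0,0,1,0,0,0.06,0,0,0,1,0,0,0.06,0,0,0,1,0,0,0.06,0,0,0,1,0,0,0.06,0,0,0,1,0,0,0.06,0,0,0,1,0,0,0.03,0,0,0,1,0,0,0,0,0,0,1]'

```text
clock: 12.83
eef_pos: [0.595, 0.2107, 0.1153]
ee_rot: [0.687, 0.727, -0.0, -0.0]
contact_force: [0.4, -0.6, -5.9]
opening: 0.0098
grasp_force: 68.4
```

Still free. I'll lower further in small steps.

Request:
jog_arm --motion '[0,0,0.025,0,0,0,1,0,0,0.025,0,0,0,1,0,0,0.025,0,0,0,1,0,0,0,0,0,0,1,0,0,0,0,0,0,1]'

```text
clock: 13.25
eef_pos: [0.5951, 0.2109, 0.1127]
ee_rot: [0.687, 0.727, 0.0, -0.0]
contact_force: [0.1, 0.5, -4.7]
opening: 0.0105
grasp_force: 68.5
```

Request:
jog_arm --motion '[0,0,0.02,0,0,0,1,0,0,0.02,0,0,0,1,0,0,0,0,0,0,1,0,0,0,0,0,0,1]'

```text
clock: 13.58
eef_pos: [0.5947, 0.2109, 0.1117]
ee_rot: [0.687, 0.727, -0.0, -0.0]
contact_force: [-7.7, -1.1, 9.1]
opening: 0.0104
grasp_force: 70.3
```

Request:
jog_arm --motion '[0,-0.02,0,0,0,0,1,0,0,0,0,0,0,1,0,0,0,0,0,0,1]'

```text
clock: 13.83
eef_pos: [0.5945, 0.2109, 0.1117]
ee_rot: [0.687, 0.727, 0.0, 0.0]
contact_force: [-4.2, -1.3, 7.2]
opening: 0.0103
grasp_force: 70.2
```

Request:
jog_arm --motion '[0,-0.02,0,0,0,0,1,0,0,0,0,0,0,1,0,0,0.015,0,0,0,1,0,0,0,0,0,0,1]'

```text
clock: 14.17
eef_pos: [0.5945, 0.2109, 0.1116]
ee_rot: [0.687, 0.727, 0.001, 0.001]
contact_force: [0.2, -0.9, 14.4]
opening: 0.0104
grasp_force: 71.2
```

Seated (fx≈0, 14 N upward). I'll release gently.

Request:
jog_arm --motion '[0,0,-0.01,0,0,0,0.8,0,0,0,0,0,0,0.7,0,0,0,0,0,0,0.6,0,0,0,0,0,0,0.5,0,0,0,0,0,0,0.3,0,0,0,0,0,0,0.1,0,0,0,0,0,0,0,0,0,0,0,0,0,0,0,0,0,0,0,0,0]' --force 20

```text
clock: 14.92
eef_pos: [0.5935, 0.2107, 0.1108]
ee_rot: [0.687, 0.727, -0.0, -0.0]
contact_force: [-0.6, -0.2, 0.6]
opening: 0.0426
grasp_force: 0.0
```

Request:
jog_arm --motion '[0,0,-0.1,0,0,0,-0.1,0,0,-0.2,0,0,0,-0.1,0,0,-0.3,0,0,0,-0.1,0,0,-0.4,0,0,0,-0.1,0,0,-0.4,0,0,0,-0.1,0,0,-0.4,0,0,0,-0.1,0,0,-0.4,0,0,0,-0.1,0,0,-0.4,0,0,0,-0.1,0,0,-0.4,0,0,0,-0.1,0,0,-0.3,0,0,0,-0.1,0,0,-0.2,0,0,0,-0.1,0,0,0,0,0,0,-0.1]'

```text
clock: 15.92
eef_pos: [0.5941, 0.2109, 0.253]
ee_rot: [0.687, 0.727, 0.001, 0.0]
contact_force: [-0.0, -0.0, 0.1]
opening: 0.0469
grasp_force: 0.0
```

Run:
```python
from h import *
import json
s=ctrl.observe();c=calibration('wrist');im=save('wrist','w5');save('top','t5')
print(s['clock'],s['eef_pos'])
th=.055;R=np.array([[np.cos(th),-np.sin(th)],[np.sin(th),np.cos(th)]])
cr=np.array([.6614,.2145]);rw=lambda x,y,z:np.array([*(cr+R@[x,y]),z])
K=rw(-.167,0,.076);pk=proj('wrist',K,c);print('pred knob',K,pk)
u,v=np.int32(pk);w=im.max(2)[v-22:v+22,u-22:u+22]; m=(w<50).astype(np.uint8)
n,l,st,ce=cv2.connectedComponentsWithStats(m);print(st[1:],ce[1:]+[u-22,v-22])
t=cv2.imread('pics/t5.png');pt=proj('top',K);print('top pred',pt);u,v=np.int32(pt)
w=t.max(2)[v-10:v+10,u-10:u+10];n,l,st,ce=cv2.connectedComponentsWithStats((w<45).astype(np.uint8));print(st[1:],ce[1:]+[u-10,v-10])
b=rw(-.067,.06,.133),rw(-.067,-.06,.133);print('bail pred',[proj('wrist',x,c).round(1) for x in b])
x=cv2.imread('pics/w5.png');A=x[90:340,160:480];T=t[120:270,180:310]
cv2.imwrite('pics/c5.png',np.hstack([cv2.resize(A,(512,400)),cv2.resize(T,(280,323)) if 0 else cv2.copyMakeBorder(cv2.resize(T,(280,323)),0,77,0,0,0)]))
```

```text
15.9167 [0.59411782 0.21089533 0.25295588]
pred knob [0.49465252 0.20531963 0.076     ] [231.53262075 182.51976977]
[[ 13  17  18  18 260]] [[230.58461538 185.38076923]]
top pred [229.26815245 222.97156846]
[[ 0  4  5 16 37]
 [ 8  7  7  8 42]] [[220.37837838 224.51351351]
 [230.11904762 222.33333333]]
bail pred [array([323.5, 127.1]), array([323.4, 257.3])]
```

View pics/c5.png

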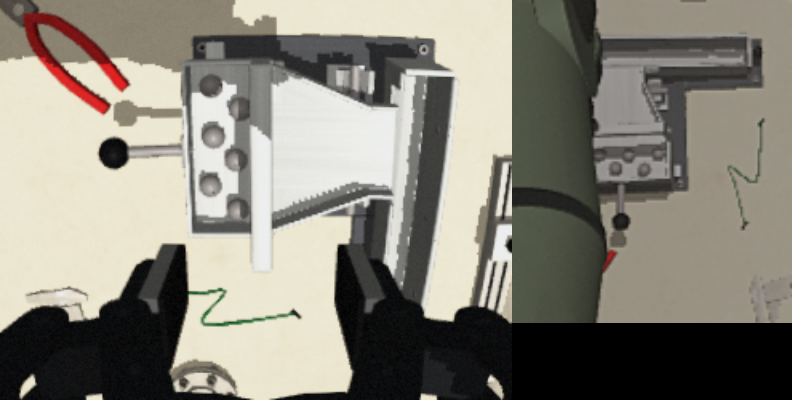

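All six balls sit in the seated tray, and the knob is where I expected it, at about (0.4945, 0.205). Next I'll move above it with the tool turned.

Run:
```python
from h import *
print(ctrl.observe()['qpos'].round(2))
plan([.4945,.205,.17],.055+np.pi/2,24)
a=0;P=lambda a:np.array([-167*np.cos(a)+30*np.sin(a),167*np.sin(a)+30*np.cos(a)])
A=np.radians([0,2,4,6,8,10,12,14,16,18,20,22,24,26,28,30,32,34])
for i,j in zip(A,A[1:]): print(round(np.degrees(j)),((P(j)-P(i))/40*[-1,-1]).round(3))
```

```text
[-0.68  0.54  0.37  1.58 -0.21  1.06 -0.2 ]
clock 16.0167 pos [0.5933 0.2108 0.2507] rpy err [-1.0000e-04 -1.0000e-04 -1.5698e+00] dp [-0.0988 -0.0058 -0.0807]
N 24 row [ 0.078 -0.084  0.084 -0.    -0.    -0.545]
2 [-0.029 -0.145]
4 [-0.034 -0.144]
6 [-0.039 -0.143]
8 [-0.044 -0.141]
10 [-0.049 -0.14 ]
12 [-0.054 -0.138]
14 [-0.058 -0.136]
16 [-0.063 -0.134]
18 [-0.068 -0.132]
20 [-0.072 -0.129]
22 [-0.077 -0.127]
24 [-0.081 -0.124]
26 [-0.085 -0.121]
28 [-0.089 -0.118]
30 [-0.094 -0.115]
32 [-0.097 -0.111]
34 [-0.101 -0.108]
```

Request:
jog_arm --motion '[0.078,-0.084,0.08,0,0,-0.545,-0.3,0.078,-0.084,0.08,0,0,-0.545,-0.3,0.078,-0.084,0.08,0,0,-0.545,-0.3,0.078,-0.084,0.08,0,0,-0.545,-0.3,0.078,-0.084,0.08,0,0,-0.545,-0.3,0.078,-0.084,0.08,0,0,-0.545,-0.3,0.078,-0.084,0.08,0,0,-0.545,-0.3,0.078,-0.084,0.08,0,0,-0.545,-0.3,0.078,-0.084,0.08,0,0,-0.545,-0.3,0.078,-0.084,0.08,0,0,-0.545,-0.3,0.078,-0.084,0.08,0,0,-0.545,-0.3,0.078,-0.084,0.08,0,0,-0.545,-0.3]'

```text
clock: 17.02
eef_pos: [0.5421, 0.2282, 0.2113]
ee_rot: [0.355, 0.935, -0.001, -0.001]
contact_force: [0.2, -0.7, 0.8]
opening: 0.0556
grasp_force: 0.0
```

Request:
jog_arm --motion '[0.078,-0.084,0.08,0,0,-0.545,-0.3,0.078,-0.084,0.08,0,0,-0.545,-0.3,0.078,-0.084,0.08,0,0,-0.545,-0.3,0.078,-0.084,0.08,0,0,-0.545,-0.3,0.078,-0.084,0.08,0,0,-0.545,-0.3,0.078,-0.084,0.08,0,0,-0.545,-0.3,0.078,-0.084,0.08,0,0,-0.545,-0.3,0.078,-0.084,0.08,0,0,-0.545,-0.3,0.078,-0.084,0.08,0,0,-0.545,-0.3,0.078,-0.084,0.08,0,0,-0.545,-0.3,0.078,-0.084,0.08,0,0,-0.545,-0.3,0.078,-0.084,0.08,0,0,-0.545,-0.3]'

```text
clock: 18.02
eef_pos: [0.4938, 0.2045, 0.173]
ee_rot: [-0.029, 1.0, -0.0, -0.001]
contact_force: [0.2, -0.1, 0.2]
opening: 0.0556
grasp_force: 0.0
```

Run:
```python
from h import *
plan([.4945,.205,.056],.055+np.pi/2,12)
c=calibration('wrist');im=save('wrist','w6');pk=proj('wrist',(.4945,.205,.076),c);u,v=np.int32(pk);print(pk)
r=30;m=(im.max(2)[v-r:v+r,u-r:u+r]<50).astype(np.uint8);n,l,st,ce=cv2.connectedComponentsWithStats(m);print(st[1:],(ce[1:]+[u-r,v-r]).round(1))
for q in ce[1:]: print(onz('wrist',q[0]+u-r,q[1]+v-r,.076,c))
```

```text
clock 18.0167 pos [0.4938 0.2045 0.173 ] rpy err [-0.0005 -0.0015  0.003 ] dp [ 0.0007  0.0005 -0.117 ]
N 12 row [-0.002  0.001  0.244 -0.    -0.001  0.002]
[323.7893453  204.43876182]
[[ 15  18  26  26 527]
 [  0  53  23   7 161]
 [ 33  53  27   7 189]] [[320.6 204.3]
 [304.  230. ]
 [339.  230. ]]
[0.49455321 0.20240113 0.076     ]
[0.51762954 0.18983253 0.076     ]
[0.51594025 0.21894014 0.076     ]
```

Request:
jog_arm --motion '[0,0,0.244,0,0,0,-0.3,0,0,0.244,0,0,0,-0.3,0,0,0.244,0,0,0,-0.3,0,0,0.244,0,0,0,-0.3,0,0,0.244,0,0,0,-0.3,0,0,0.244,0,0,0,-0.3,0,0,0.244,0,0,0,-0.3,0,0,0.244,0,0,0,-0.3,0,0,0.244,0,0,0,-0.3,0,0,0.244,0,0,0,-0.3,0,0,0.244,0,0,0,-0.3,0,0,0.244,0,0,0,-0.3]'

```text
clock: 19.07
eef_pos: [0.4946, 0.2048, 0.056]
ee_rot: [-0.027, 1.0, -0.0, 0.0]
contact_force: [1.0, 0.5, -1.4]
opening: 0.0553
grasp_force: 0.0
```

Request:
jog_arm --motion '[0,0,0,0,0,0,-0.1,0,0,0,0,0,0,0.1,0,0,0,0,0,0,0.2,0,0,0,0,0,0,0.3,0,0,0,0,0,0,0.4,0,0,0,0,0,0,0.45,0,0,0,0,0,0,0.5,0,0,0,0,0,0,0.6,0,0,0,0,0,0,0.8,0,0,0,0,0,0,1,0,0,0,0,0,0,1,0,0,0,0,0,0,1]' --force 35

```text
clock: 20.07
eef_pos: [0.4945, 0.2048, 0.057]
ee_rot: [-0.027, 1.0, -0.0, -0.0]
contact_force: [-2.3, -3.0, 4.5]
opening: 0.0199
grasp_force: 34.0
```

Request:
jog_arm --motion '[-0.014,0,-0.073,0,0,0,1,-0.015,0,-0.072,0,0,0,1,-0.017,0,-0.072,0,0,0,1,-0.017,0,-0.072,0,0,0,1,-0.019,0,-0.072,0,0,0,1,-0.02,0,-0.071,0,0,0,1,-0.022,0,-0.071,0,0,0,1,-0.022,0,-0.07,0,0,0,1,0,0,0,0,0,0,1]'

```text
clock: 20.82
eef_pos: [0.5006, 0.2052, 0.0804]
ee_rot: [-0.027, 1.0, 0.0, 0.0]
contact_force: [-1.0, -0.3, -2.1]
opening: 0.0197
grasp_force: 34.3
```

Request:
jog_arm --motion '[-0.024,0,-0.07,0,0,0,1,-0.025,0,-0.07,0,0,0,1,-0.027,0,-0.069,0,0,0,1,-0.027,0,-0.069,0,0,0,1,-0.029,0,-0.068,0,0,0,1,-0.029,0,-0.068,0,0,0,1,-0.031,0,-0.067,0,0,0,1,-0.032,0,-0.067,0,0,0,1,-0.034,0,-0.066,0,0,0,1,-0.034,0,-0.066,0,0,0,1,-0.036,0,-0.065,0,0,0,1,-0.036,0,-0.064,0,0,0,1]'

```text
clock: 21.82
eef_pos: [0.5151, 0.206, 0.1125]
ee_rot: [-0.027, 1.0, 0.0, 0.0]
contact_force: [0.9, 1.0, -3.5]
opening: 0.0197
grasp_force: 34.2
```

Request:
jog_arm --motion '[-0.038,0,-0.064,0,0,0,1,-0.039,0,-0.063,0,0,0,1,-0.04,0,-0.062,0,0,0,1,-0.041,0,-0.062,0,0,0,1,-0.042,0,-0.061,0,0,0,1,-0.043,0,-0.06,0,0,0,1,-0.044,0,-0.059,0,0,0,1,-0.045,0,-0.059,0,0,0,1,-0.047,0,-0.058,0,0,0,1,-0.047,0,-0.057,0,0,0,1,-0.048,0,-0.056,0,0,0,1,-0.049,0,-0.055,0,0,0,1]'

```text
clock: 22.82
eef_pos: [0.536, 0.2071, 0.1411]
ee_rot: [-0.027, 1.0, -0.0, -0.0]
contact_force: [0.1, 0.7, -3.0]
opening: 0.0197
grasp_force: 34.2
```

Request:
jog_arm --motion '[0,0,0,0,0,0,1,0,0,0,0,0,0,1,0,0,0,0,0,0,1,0,0,0,0,0,0,1,0,0,0,0,0,0,1,0,0,0,0,0,0,1,0,0,0,0,0,0,1,0,0,0,0,0,0,1,0,0,0,0,0,0,1,0,0,0,0,0,0,1,0,0,0,0,0,0,1,0,0,0,0,0,0,1]'

```text
clock: 23.82
eef_pos: [0.5358, 0.2071, 0.1409]
ee_rot: [-0.027, 1.0, 0.0, 0.0]
contact_force: [0.6, 1.0, -2.8]
opening: 0.0193
grasp_force: 34.3
```

Run:
```python
from h import *
s=ctrl.observe();print(s['eef_pos'],s['contact_force'],s['moment'])
w=save('wrist','w7');c=calibration('wrist');save('scene','s7')
g=cv2.cvtColor(w,cv2.COLOR_RGB2GRAY);print((-np.array(c['R']).T@c['t']).round(3))
ci=cv2.HoughCircles(cv2.medianBlur(g,3),cv2.HOUGH_GRADIENT,1,10,param1=100,param2=12,minRadius=5,maxRadius=14)
print(None if ci is None else ci[0].round(0).tolist()[:25])
th=.055;R=np.array([[np.cos(th),-np.sin(th)],[np.sin(th),np.cos(th)]]);cr=np.array([.662,.2145])
for n in('wrist','scene'):
  print(n,'groove y -120..90',[proj(n,[*(cr+R@[.05,y]),.04]).round(0).tolist() for y in(-.12,-.08,-.04,0,.04,.09)])
```

```text
[0.53584113 0.20711509 0.14091935] [ 0.64134118  0.97601025 -2.77920014] [0.1324114  0.10040355 0.00551871]
[0.465 0.203 0.284]
[[544.0, 94.0, 13.0], [14.0, 294.0, 12.0], [614.0, 358.0, 11.0], [26.0, 12.0, 12.0], [92.0, 176.0, 11.0], [540.0, 358.0, 12.0], [574.0, 98.0, 12.0], [576.0, 122.0, 12.0], [38.0, 8.0, 9.0], [440.0, 44.0, 6.0], [22.0, 322.0, 9.0], [46.0, 318.0, 7.0], [66.0, 324.0, 7.0], [606.0, 366.0, 7.0], [574.0, 344.0, 7.0], [532.0, 98.0, 7.0], [86.0, 356.0, 7.0]]
wrist groove y -120..90 [[216.0, 354.0], [251.0, 357.0], [287.0, 359.0], [324.0, 360.0], [361.0, 359.0], [406.0, 356.0]]
scene groove y -120..90 [[335.0, 172.0], [329.0, 166.0], [323.0, 161.0], [317.0, 156.0], [311.0, 151.0], [305.0, 145.0]]
```

Request:
jog_arm --motion '[-0.05,0,-0.054,0,0,0,1,-0.051,0,-0.054,0,0,0,1,-0.051,0,-0.053,0,0,0,1,0,0,0,0,0,0,1,0,0,0,0,0,0,1,0,0,0,0,0,0,1,0,0,0,0,0,0,1,0,0,0,0,0,0,1,0,0,0,0,0,0,1,0,0,0,0,0,0,1,0,0,0,0,0,0,1,0,0,0,0,0,0,1]'

```text
clock: 24.92
eef_pos: [0.5419, 0.2074, 0.1473]
ee_rot: [-0.027, 1.0, -0.0, -0.0]
contact_force: [0.3, 0.3, -2.4]
opening: 0.0194
grasp_force: 34.3
```

Run:
```python
from h import *
s=ctrl.observe();print(s['eef_pos'],s['contact_force'])
c=calibration('wrist');w=save('wrist','w8');t=save('top','t8');sc=save('scene','s8')
a=np.radians(35);th=.055;R=np.array([[np.cos(th),-np.sin(th)],[np.sin(th),np.cos(th)]]);cr=np.array([.6618,.2145])
def tr(x,y,z):
    x-=.055;z-=.012; X=x*np.cos(a)+z*np.sin(a);Z=-x*np.sin(a)+z*np.cos(a); return [*(cr+R@[X,y]),.046+Z]
print('knob',proj('wrist',tr(-.112,0,.042),c),'pan corners wrist',[proj('wrist',tr(x,y,.022),c).round(0).tolist() for x,y in((-.06,.055),(-.06,-.055),(-.02,.055),(-.02,-.055))])
print('pan corners scene',[proj('scene',tr(x,y,.022)).round(0).tolist() for x,y in((-.06,.055),(-.06,-.055),(-.02,.055),(-.02,-.055),(.08,.029),(.08,-.029))])
g0=cv2.cvtColor(cv2.imread('pics/s0.png'),cv2.COLOR_BGR2GRAY).astype(int);g=cv2.cvtColor(sc,cv2.COLOR_RGB2GRAY).astype(int)
for h in(.03,.035,.04):
  L=[proj('scene',[*(cr+R@[.05,y]),h]) for y in np.arange(-.13,.1,.006)]
  print(h,[(int(g0[int(round(q[1])),int(round(q[0]))]),int(g[int(round(q[1])),int(round(q[0]))])) for q in L])
```

```text
[0.54189374 0.20743292 0.14731516] [ 0.28537152  0.3205652  -2.39795168]
knob [324.41362511 275.84927532] pan corners wrist [[408.0, 280.0], [240.0, 280.0], [396.0, 302.0], [252.0, 302.0]]
pan corners scene [[276.0, 142.0], [291.0, 157.0], [284.0, 144.0], [300.0, 159.0], [308.0, 154.0], [316.0, 161.0]]
0.03 [(99, 111), (103, 132), (104, 131), (110, 122), (115, 126), (113, 120), (106, 123), (111, 140), (112, 131), (118, 142), (109, 135), (115, 125), (110, 115), (119, 124), (119, 124), (120, 125), (121, 125), (130, 135), (132, 139), (130, 134), (113, 118), (113, 124), (129, 130), (130, 125), (129, 120), (128, 120), (153, 115), (132, 125), (130, 130), (130, 132), (150, 150), (136, 143), (119, 136), (116, 135), (113, 140), (123, 146), (142, 154), (161, 160), (165, 161)]
0.035 [(96, 103), (95, 103), (98, 110), (102, 106), (102, 106), (100, 104), (96, 111), (96, 107), (103, 121), (109, 135), (100, 113), (100, 105), (97, 101), (106, 110), (107, 111), (107, 111), (107, 112), (107, 111), (118, 123), (113, 118), (102, 113), (103, 121), (113, 126), (112, 122), (113, 123), (117, 128), (121, 125), (121, 125), (120, 124), (117, 122), (126, 132), (119, 135), (116, 135), (119, 134), (121, 138), (139, 141), (149, 149), (163, 165), (193, 190)]
0.04 [(95, 100), (95, 99), (95, 98), (96, 98), (95, 99), (95, 99), (94, 100), (94, 99), (94, 102), (100, 113), (94, 99), (93, 98), (94, 97), (94, 98), (97, 101), (98, 102), (98, 102), (97, 102), (97, 104), (102, 113), (97, 113), (97, 119), (97, 118), (103, 120), (106, 123), (113, 123), (114, 118), (114, 118), (113, 117), (108, 114), (110, 122), (116, 131), (119, 134), (121, 132), (130, 130), (139, 134), (138, 140), (161, 167), (192, 199)]
```

Request:
jog_arm --motion '[0.051,0,0.053,0,0,0,1,0.101,0,0.108,0,0,0,1,0.097,0,0.111,0,0,0,1,0.094,0,0.115,0,0,0,1,0.089,0,0.118,0,0,0,1,0.085,0,0.121,0,0,0,1,0.081,0,0.124,0,0,0,1,0.077,0,0.127,0,0,0,1,0.072,0,0.129,0,0,0,1,0.068,0,0.132,0,0,0,1,0.063,0,0.134,0,0,0,1,0.058,0,0.136,0,0,0,1]'

```text
clock: 26.07
eef_pos: [0.504, 0.2053, 0.0904]
ee_rot: [-0.027, 1.0, -0.0, -0.0]
contact_force: [0.3, -0.2, 0.0]
opening: 0.0198
grasp_force: 34.3
```

Request:
jog_arm --motion '[0.054,0,0.138,0,0,0,1,0.049,0,0.14,0,0,0,1,0.022,0,0.07,0,0,0,1,0.022,0,0.071,0,0,0,1,0.02,0,0.071,0,0,0,1,0.019,0,0.072,0,0,0,1,0.017,0,0.072,0,0,0,1,0.017,0,0.072,0,0,0,1,0.015,0,0.06,0,0,0,1,0.012,0,0.04,0,0,0,1,0,0,0.02,0,0,0,1,0,0,0,0,0,0,1]'

```text
clock: 27.07
eef_pos: [0.4946, 0.2049, 0.058]
ee_rot: [-0.027, 1.0, -0.0, -0.0]
contact_force: [-3.5, -1.9, 6.2]
opening: 0.0196
grasp_force: 34.8
```

Request:
jog_arm --motion '[0,0,0,0,0,0,0.6,0,0,0,0,0,0,0.5,0,0,0,0,0,0,0.4,0,0,0,0,0,0,0.3,0,0,0,0,0,0,0.2,0,0,0,0,0,0,0.1,0,0,0,0,0,0,0,0,0,0,0,0,0,-0.1,0,0,0,0,0,0,-0.2,0,0,0,0,0,0,-0.3]' --force 20

```text
clock: 27.9
eef_pos: [0.4946, 0.2048, 0.0579]
ee_rot: [-0.027, 1.0, -0.0, -0.0]
contact_force: [-0.1, -0.7, 0.5]
opening: 0.056
grasp_force: 0.0
```

Request:
jog_arm --motion '[0,0,-0.2,0,0,0,-0.3,0,0,-0.4,0,0,0,-0.3,0,0,-0.5,0,0,0,-0.3,0,0,-0.5,0,0,0,-0.3,0,0,-0.5,0,0,0,-0.3,0,0,-0.5,0,0,0,-0.3,0,0,-0.5,0,0,0,-0.3,0,0,-0.5,0,0,0,-0.3,0,0,-0.5,0,0,0,-0.3,0,0,-0.5,0,0,0,-0.3,-0.5,0,-0.3,0,0,0,-0.3,-0.5,0,0,0,0,0,-0.3]'

```text
clock: 28.9
eef_pos: [0.5356, 0.2076, 0.2579]
ee_rot: [-0.028, 1.0, 0.001, 0.002]
contact_force: [-0.6, 0.4, 0.1]
opening: 0.0555
grasp_force: 0.0
```

Request:
jog_arm --motion '[-0.5,-0.5,0,0,0,0,-0.3,-0.5,-0.5,0,0,0,0,-0.3,-0.5,-0.5,0,0,0,0,-0.3,-0.5,-0.5,0,0,0,0,-0.3,0,0,0,0,0,0,-0.3,0,0,0,0,0,0,-0.3]'

```text
clock: 29.4
eef_pos: [0.6193, 0.1301, 0.2541]
ee_rot: [-0.026, 1.0, -0.0, -0.0]
contact_force: [-0.3, 0.9, -0.1]
opening: 0.0558
grasp_force: 0.0
```

Run:
```python
from h import *
import json
s=ctrl.observe();print(s['clock'],s['eef_pos'])
c=calibration('wrist');w=save('wrist','w9');json.dump({k:np.array(v).tolist() for k,v in c.items()},open('c9.json','w'))
save('top','t9');save('scene','s9')
print('cam',(-np.array(c['R']).T@c['t']).round(3))
th=.055;R=np.array([[np.cos(th),-np.sin(th)],[np.sin(th),np.cos(th)]]);cr=np.array([.6614,.2145]);rw=lambda x,y,z:[*(cr+R@[x,y]),z]
f=lambda L:[proj('wrist',x,c).round(0).astype(int).tolist() for x in L]
print('pan',f([rw(x-.055,y,.056) for x,y in((-.06,.055),(-.06,-.055),(-.018,.055),(-.018,-.055))]))
print('groove',f([rw(.05,y,.04) for y in(-.12,-.08,-.04,0,.04,.09)]),'knob',f([rw(-.167,0,.076)]))
g=cv2.cvtColor(w,cv2.COLOR_RGB2GRAY)
ci=cv2.HoughCircles(g,cv2.HOUGH_GRADIENT,1,8,param1=100,param2=10,minRadius=4,maxRadius=12)
print(sorted(ci[0].round(0).tolist())[:60])
```

```text
29.4 [0.61929107 0.13006062 0.25410704]
cam [0.549 0.126 0.398]
pan [[443, 121], [348, 117], [441, 157], [347, 155]]
groove [[294, 250], [325, 250], [356, 250], [387, 250], [417, 249], [451, 247]] knob [[402, 70]]
[[18.0, 290.0, 6.0], [20.0, 302.0, 10.0], [24.0, 126.0, 6.0], [26.0, 2.0, 10.0], [28.0, 270.0, 8.0], [32.0, 244.0, 9.0], [36.0, 224.0, 10.0], [36.0, 260.0, 9.0], [38.0, 232.0, 8.0], [40.0, 240.0, 10.0], [46.0, 252.0, 9.0], [46.0, 266.0, 7.0], [48.0, 230.0, 6.0], [54.0, 244.0, 9.0], [56.0, 228.0, 10.0], [56.0, 268.0, 8.0], [58.0, 236.0, 11.0], [58.0, 252.0, 9.0], [60.0, 220.0, 6.0], [64.0, 264.0, 4.0], [66.0, 230.0, 10.0], [68.0, 238.0, 10.0], [70.0, 256.0, 7.0], [76.0, 242.0, 6.0], [78.0, 264.0, 9.0], [80.0, 272.0, 10.0], [102.0, 332.0, 10.0], [130.0, 374.0, 6.0], [142.0, 290.0, 7.0], [168.0, 130.0, 5.0], [182.0, 116.0, 11.0], [188.0, 102.0, 10.0], [194.0, 98.0, 8.0], [196.0, 126.0, 7.0], [202.0, 118.0, 10.0], [204.0, 350.0, 8.0], [210.0, 364.0, 7.0], [212.0, 348.0, 7.0], [252.0, 18.0, 6.0], [260.0, 12.0, 7.0], [260.0, 250.0, 10.0], [262.0, 2.0, 6.0], [262.0, 26.0, 4.0], [262.0, 222.0, 10.0], [274.0, 246.0, 4.0], [276.0, 310.0, 8.0], [284.0, 248.0, 7.0], [298.0, 246.0, 4.0], [308.0, 250.0, 7.0], [316.0, 314.0, 5.0], [322.0, 248.0, 7.0], [332.0, 246.0, 6.0], [336.0, 124.0, 7.0], [354.0, 116.0, 9.0], [354.0, 198.0, 7.0], [358.0, 206.0, 10.0], [358.0, 218.0, 8.0], [358.0, 240.0, 11.0], [402.0, 70.0, 10.0], [428.0, 230.0, 7.0]]
```

Run:
```python
from h import *
g=cv2.cvtColor(cv2.imread('pics/w9.png'),cv2.COLOR_BGR2GRAY)
for v in range(238,258,2): print(v,g[v,258:380:2].tolist())
print('pan')
for v in range(118,160,5): print(v,g[v,345:446:3].tolist())
```

```text
238 [116, 156, 199, 193, 191, 196, 194, 196, 194, 189, 182, 184, 190, 185, 147, 165, 153, 146, 139, 131, 121, 109, 105, 99, 87, 91, 85, 82, 80, 74, 71, 83, 78, 80, 80, 79, 78, 79, 78, 80, 77, 81, 76, 77, 77, 80, 79, 113, 188, 190, 188, 190, 191, 187, 190, 125, 133, 202, 231, 227, 227]
240 [104, 126, 203, 57, 51, 50, 50, 86, 96, 93, 80, 115, 147, 117, 127, 119, 130, 141, 148, 137, 146, 144, 145, 170, 181, 157, 162, 179, 172, 186, 196, 180, 202, 211, 213, 212, 211, 211, 213, 212, 212, 208, 204, 196, 198, 198, 193, 194, 214, 217, 216, 217, 219, 217, 212, 135, 141, 202, 231, 228, 227]
242 [19, 107, 189, 68, 51, 47, 59, 128, 127, 119, 95, 58, 98, 120, 123, 108, 76, 83, 100, 114, 114, 97, 78, 102, 118, 102, 100, 90, 66, 108, 121, 89, 93, 84, 69, 109, 161, 75, 89, 86, 77, 104, 195, 204, 206, 204, 208, 210, 218, 220, 218, 219, 218, 221, 219, 169, 147, 189, 219, 221, 221]
244 [48, 65, 45, 16, 30, 49, 118, 154, 160, 144, 120, 81, 124, 148, 158, 137, 108, 51, 130, 145, 144, 126, 98, 65, 118, 136, 137, 126, 98, 86, 109, 133, 128, 120, 91, 88, 100, 120, 126, 123, 94, 93, 120, 123, 206, 222, 221, 
[... 2538 characters left out ...]
, 68]
143 [110, 120, 121, 125, 123, 119, 119, 122, 122, 121, 119, 117, 121, 121, 120, 118, 119, 118, 122, 119, 119, 122, 123, 123, 119, 119, 123, 125, 125, 125, 125, 126, 125, 72]
148 [111, 118, 117, 117, 117, 119, 117, 116, 116, 115, 114, 117, 116, 118, 116, 118, 117, 116, 120, 118, 120, 115, 118, 116, 120, 115, 115, 119, 117, 116, 119, 119, 121, 68]
153 [111, 127, 124, 123, 126, 125, 124, 126, 121, 121, 124, 124, 123, 121, 120, 123, 118, 117, 121, 119, 120, 121, 120, 118, 122, 123, 123, 123, 121, 114, 120, 117, 120, 61]
158 [86, 133, 127, 129, 228, 230, 228, 130, 127, 127, 130, 125, 127, 120, 125, 127, 127, 125, 129, 126, 126, 127, 121, 125, 124, 125, 126, 145, 138, 123, 127, 125, 227, 70]
```

Six balls show in the groove at u = 274, 286, 298, 310, 322 and 334 (v≈246), single file from the end stop. The pan is empty and the knob is at its seated position (402,70), so I'll hand the job in.

Run:
```python
from h import *
print(ctrl.finish_job())
```

```text
the job is handed in; nothing more can be done
None
```

I handed the job in at about 29.5 s of the 61 s limit; the hand-in returned no verdict. The last wrist image showed all six balls single file against the end stop and the empty tray seated and released.

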